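# Rebuild the sample cell on the microscope stage

### The job

Build up the sample cell on the round platen of the microscope stage, from the bottom: first the open chamber, then the sample post standing inside it, then the wide flat ring over the post onto the chamber's rim, then the narrower, thicker ring on top of that, and last the cap over the end of the post. Keep every part upright and centred on the one below, lower each one gently instead of dropping it, and leave the vial, the objective lens and the screwdriver where they are.

Things in the scene. Friction and masses are not known exactly. Their poses are not given: they have to be found in the camera images.
- stage: Microscope stage fixed to the bench (it does not move): black and grey slides, 84 x 84 mm, with two short micrometer stubs reaching 14 mm beyond two sides and, centred on top, a plain round aluminium platen 80 mm across. Origin at the centre of its underside on the bench; z up; the platen's flat top is 36 mm above the origin.
- chamber: Loose aluminium chamber, an open round cup standing upright: 64 mm outside diameter, 42 mm high, wall 6 mm (bore 52 mm), floor 6 mm thick. Origin at the centre of its underside, z up through the mouth. About 0.25 kg.
- post: Loose steel sample post standing upright: a round foot 42 mm across and 8 mm thick with a slim central stem 13 mm across; 94 mm high over all. Origin at the centre of the foot's underside, z up along the stem. About 0.12 kg. Its foot has 5 mm of play all round in the chamber; once standing in the chamber, the stem rises 58 mm above the chamber's rim.
- wide_ring: Loose steel ring lying flat, the wide flat one: 60 mm outside diameter, hole 28 mm, 16 mm thick. Origin at the centre of its underside, z up. About 0.12 kg. Seated, its underside is 42 mm above the chamber's underside.
- thick_ring: Loose aluminium ring lying flat, the narrower thick one: 46 mm outside diameter, hole 28 mm, 24 mm thick. Origin at the centre of its underside, z up. About 0.08 kg. Seated, its underside is 58 mm above the chamber's underside.
- cap: Loose dark steel cap, a round cup standing mouth down: 40 mm outside diameter, 36 mm high (a 1 mm dark boss on top), bore 28 mm and 30 mm deep, closed at the top. Origin at the centre of its lower (open) end, z up. About 0.06 kg. Seated, its lower end is 82 mm above the chamber's underside and the stem's top 18 mm are inside it.
- vial: Bystander, loose: small glass jar with a white lid, 32 mm across, 50 mm high, upright. Origin at the centre of its underside. Leave it alone.
- objective: Bystander, loose: brass objective lens standing on the bench, 30 mm across tapering to 14 mm, 40 mm high. Origin at the centre of its underside. Leave it alone.
- driver: Bystander, loose: screwdriver 160 mm long lying along its x axis. Origin at the middle of its length, on the bench. Leave it alone.
Not all that is in view belongs to the job. There is more than one size of the wide_ring; the job needs the largest.

How it is judged:
On the way, in this order (a step that is already met when the one before it is completed fails the run):
1. the chamber stands upright on the platen (horizontal distance between chamber and stage below 0.01 m and z of chamber in the frame of stage between 0.032 and 0.04 m and angle between chamber's own z axis and vertical below 0.08 rad), for 0.2 s.
2. the post stands on the chamber's inner floor (horizontal distance between post and chamber below 0.01 m and z of post in the frame of chamber between 0.002 and 0.01 m and angle between post's own z axis and vertical below 0.08 rad), for 0.2 s.
3. the wide flat ring lies over the post on the chamber's rim (horizontal distance between wide_ring and chamber below 0.01 m and z of wide_ring in the frame of chamber between 0.038 and 0.046 m and angle between wide_ring's own z axis and vertical below 0.08 rad), for 0.2 s.
4. the thick ring lies on the wide ring (horizontal distance between thick_ring and chamber below 0.01 m and z of thick_ring in the frame of chamber between 0.054 and 0.062 m and angle between thick_ring's own z axis and vertical below 0.08 rad), for 0.2 s.
5. the cap covers the post's end and stands on the thick ring (horizontal distance between cap and chamber below 0.01 m and z of cap in the frame of chamber between 0.078 and 0.086 m and angle between cap's own z axis and vertical below 0.08 rad), for 0.2 s.
At the end, for the whole second after the job is handed in: Chamber on the platen, within 10 mm of its centre; post on the chamber floor, wide ring on its rim, then thick ring, then cap, each within 10 mm of the chamber axis, 4 mm of its seated height, 0.08 rad of upright; all released and at rest (all of step 1 and all of step 2 and all of step 3 and all of step 4 and all of step 5 and linear speed of each of chamber, post, wide_ring, thick_ring, cap below 0.02 m/s and contact force between the fingers and chamber below 0.3 N and contact force between the fingers and post below 0.3 N and contact force between the fingers and wide_ring below 0.3 N and contact force between the fingers and thick_ring below 0.3 N and contact force between the fingers and cap below 0.3 N); the robot touches nothing.
It fails at once if the vial, objective or screwdriver is knocked more than 25 mm from its place (distance of any of vial, objective, driver from where it was at the start of the episode above 0.025 m).
It fails at once if a part of the cell is dropped onto its seat: faster than 0.5 m/s within the last 30 mm above it ((horizontal distance between chamber and stage below 0.02 m and z of chamber in the frame of stage between 0.032 and 0.066 m and linear speed of chamber above 0.5 m/s) or (horizontal distance between post and chamber below 0.02 m and z of post in the frame of chamber between 0.002 and 0.036 m and linear speed of post above 0.5 m/s) or (horizontal distance between wide_ring and chamber below 0.02 m and z of wide_ring in the frame of chamber between 0.038 and 0.072 m and linear speed of wide_ring above 0.5 m/s) or (horizontal distance between thick_ring and chamber below 0.02 m and z of thick_ring in the frame of chamber between 0.054 and 0.088 m and linear speed of thick_ring above 0.5 m/s) or (horizontal distance between cap and chamber below 0.02 m and z of cap in the frame of chamber between 0.078 and 0.112 m and linear speed of cap above 0.5 m/s)).
It also fails if it takes over 122 s, if anything falls off the work surface, if the arm or the gripper's body presses on something with over 40 N, if the wrist force passes 120 N, or if a joint passes its speed limit or range.

### The arm

A 6-joint arm with a two-finger parallel gripper is mounted at the origin on the work surface. World frame = base frame: x ahead of the robot, y to its left, z up, the work surface at z = 0. Lengths are in m, angles in rad, forces in N, time in s.
With the tool pointing down it reaches from about 0.35 to 0.975 m from the base axis. Payload 4.9 kg.
Tool frame: the origin (TCP) lies midway between the tips of the shut fingers; the grasp point (between the pads) lies 19 mm behind it; z points along the fingers, y is the line along which they close (so a half turn about z gives the same grasp; the last joint's range is limited). The gripper opens to 85 mm and grips with 20 to 120 N. Pads are 22 mm wide; open, the fingers measure 114 mm over their backs; the gripper's body (76 mm by 85 mm) begins 54 mm behind the grasp point. The pads swing forward as they close: fully open they stand 13 mm farther back than shut.
Start: joints at [-1.239, 0.053, 1.613, -0, 1.476, -0.119], TCP at [0.272, -0.563, 0.231] pointing down, gripper open.
Joint ranges: [-3.01, 3.01], [-1.01, 2.22], [0.06, 2.58], [-1.02, 4.17], [0.09, 2.62], [-3.14, 3.14]. Speed limits (rad/s): [2.57, 2.57, 3.14, 3.14, 3.14, 3.14].

### API

Orientations are given as a rotation vector (axis times angle).
In Python, from station import ctrl gives the robot as it stands.
- The arm moves only by the tool step_arm, never from a script. Its argument "targets" is a list of rows, each an object with "travel": the shift along the world's x, y, z as a fraction of full scale, a list of three; "angular": the turn, a rotation vector about the world's x, y, z as a fraction of full scale, a list of three; "gripper": the opening, from 0 (shut) to 1 (fully open). In form: [{"travel": [x, y, z], "angular": [rx, ry, rz], "gripper": gripper}, ...]. A call has 1 to 10 rows; each row is the pose to reach, as a shift and turn from the pose commanded when the call began; what a row does not reach only later rows make up. Full scale, the value 1, is 0.6 m for a shift and pi/4 rad for a turn. A row lasts 1/10 s, in which the tool goes at most 50 mm and 8.59 degrees, less where a joint would pass 70% of its speed; a pose out of reach is approached as far as the arm can. A call with a number of a shift or a turn outside -1 to 1 is refused whole. A call with a gripper value outside its range is refused whole. The fingers move at their own pace and stop on an object; "squeeze" is the grip in N (left out, the last holds). Time passes only in rows, so rows that repeat a pose let the fingers close. It gives the time, the measured TCP pose, the force, the opening and the grip force at its end, in the units of the state.
- ctrl.get_obs(): the state, without advancing time (a new reading comes with each control period).
- ctrl.get_image(name): name is "scene" or "top" or "wrist"; returns a dict with "img" (420x560x3 uint8, red, green, blue), "fx", "fy", "cx", "cy" (pixels), "rvec" (rotation vector, rad) and "tvec" (3), from world to camera coordinates, as OpenCV has them. Camera axes: x right, y down, z forward; pixel columns grow to the right and rows downward; lengths in m; the calibration is good to about 2 mm. A picture is of the moment at which its call begins. There is no depth.
- ctrl.finish_job(): hands the job in; it is judged then, once.
The state is a dict: "t": time; "q": joint angles; "dq": joint speeds; "effort": joint torques, N m; "tool_pos": TCP position; "tool_rot": TCP orientation; "contact_force": force on the tool from outside, world axes, zero at the start; "wrist_torque": the same for the moment, N m; "opening": finger opening in m; "grip_force": force on a finger pad.
Only numpy, scipy, OpenCV 4.12 (cv2) and the standard library are available. Lean on these libraries where they do the work, as an engineer would, in place of code of your own. Each camera call takes 0.05 s, during which the arm holds its last target. There are 200 camera calls.

## Working session

There is one attempt and no reset: what is moved stays moved. The work goes in short steps, Python scripts to look and compute and a tool call to move; the robot and the scene stay as the last step left them, time stands still between calls to the robot, and variables do not carry over. Pictures are saved under pics/ and viewed, at most 14 in all, crops included, and the job is handed in when it is done.

Besides the shell and the picture viewer there is one more tool, called as name(argument=value, ...) on one line, values as JSON. step_arm: Moves the arm, as the interface text tells. Its arguments: {"type":"object","properties":{"targets":{"type":"array"},"squeeze":{"type":"number"}},"required":["targets"]}

```bash
mkdir -p pics && ls && cat > h.py <<'E'
import numpy as np, cv2
from station import ctrl
def grab(name,save=None):
    d=ctrl.get_image(name)
    if save: cv2.imwrite(f'pics/{save}.png',d['img'][:,:,::-1])
    return d
def ray(d,u,v,z):
    R=cv2.Rodrigues(np.array(d['rvec'],float))[0]; t=np.array(d['tvec'],float).ravel()
    c=-R.T@t; r=R.T@np.array([(u-d['cx'])/d['fx'],(v-d['cy'])/d['fy'],1.])
    return c+r*(z-c[2])/r[2]
def proj(d,p):
    K=np.array([[d['fx'],0,d['cx']],[0,d['fy'],d['cy']],[0,0,1]],float)
    return cv2.projectPoints(np.array(p,float).reshape(-1,1,3),np.array(d['rvec'],float),np.array(d['tvec'],float),K,None)[0].reshape(-1,2)
E
python3 - <<'E'
from h import *
for n in ('top','scene'):
    d=grab(n,n+'0'); print(n,d['fx'],d['cx'],d['cy'],ray(d,280,210,0),-cv2.Rodrigues(np.array(d['rvec'],float))[0].T@np.array(d['tvec']).ravel())
o=ctrl.get_obs(); print(o)
E
```

```text
pics
top 393.1235515529813 275.3963049669729 201.44090159518692 [ 0.54077595 -0.03482966  0.        ] [ 0.45777532 -0.04136571  0.99798293]
scene 440.79258318384694 280.7944163229181 211.52458632843818 [0.53343577 0.0084649  0.        ] [ 1.05609695 -0.61965183  0.62878236]
{'t': 0.1, 'q': array([-1.23900110e+00,  5.32910321e-02,  1.61415624e+00,  1.89954313e-05,
        1.47600218e+00, -1.19014126e-01]), 'dq': array([-0.0012465 , -0.0008287 , -0.00199695, -0.00058514,  0.00049306,
       -0.00150525]), 'effort': array([ 6.98194390e-05, -3.94904315e+01, -3.71362996e+01, -4.52335121e-05,
        3.96241856e-03, -6.27806628e-06]), 'tool_pos': array([ 0.27212131, -0.56202431,  0.23018611]), 'tool_rot': array([-3.06032119e+00, -7.01732651e-01,  2.80020515e-04]), 'contact_force': array([-0.03348511,  0.69161131, -0.4306883 ]), 'wrist_torque': array([-0.01674745,  0.00572435, -0.01851873]), 'grip_force': 0.0, 'opening': 0.08532966636582909}
```

View pics/top0.png

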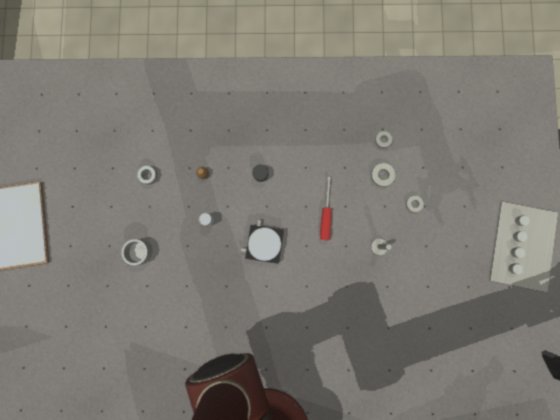

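View pics/scene0.png

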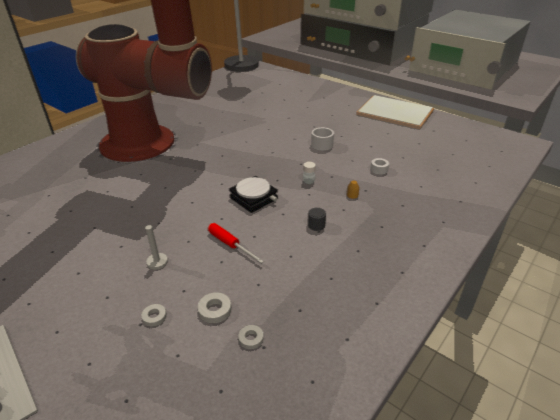

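The top view shows these parts:
- chamber at (135,252)
- platen at (265,244)
- cap at (261,173)
- post foot at (381,247)
- rings at (147,174), (384,174), (384,139) and (415,204)
- bystanders: vial (205,219), objective (202,172), driver (327,208)

Wide-ring candidates are (384,174), (384,139) and (415,204). (384,174) looks largest. (147,174) looks like the thick aluminium ring. I'll measure the outlines and confirm in one crop.

```bash
cat > m.py <<'E'
from h import *
def blob(d,u,v,w=22,thr=None,dark=False):
    g=cv2.cvtColor(d['img'],cv2.COLOR_RGB2GRAY); x0,y0=max(0,int(u-w)),max(0,int(v-w)); c=g[y0:int(v+w)+1,x0:int(u+w)+1]
    c=cv2.resize(c,None,fx=6,fy=6,interpolation=cv2.INTER_CUBIC)
    t=thr if thr else cv2.threshold(c,0,255,cv2.THRESH_OTSU)[0]
    m=((c<t) if dark else (c>t)).astype(np.uint8)
    cs=cv2.findContours(m,cv2.RETR_EXTERNAL,cv2.CHAIN_APPROX_NONE)[0]
    k=max(cs,key=cv2.contourArea); (ex,ey),(a,b),an=cv2.fitEllipse(cv2.convexHull(k))
    f=lambda q,o:(q+.5)/6-.5+o
    return f(ex,x0),f(ey,y0),a/6,b/6,t
E
python3 - <<'E'
from m import *
d=grab('top')
for n,u,v,zt,dk in [('chamber',135,252,.042,0),('platen',265,244,.036,0),('cap',261,173,.036,1),('postfoot',380,247,.008,0),('r147',147,174,.024,0),('r384a',384,174,.016,0),('r384b',384,139,.016,0),('r415',415,204,.016,0),('vial',205,219,.05,0)]:
    a=blob(d,u,v,28 if n=='platen' else 20,dark=dk); p=ray(d,a[0],a[1],zt); s=(1-zt)/d['fx']*1000
    print(n,np.round(a,1),'pos',np.round(p,4),'diam',np.round([a[2]*s,a[3]*s],1))
im=d['img'][:,:,::-1]
A=cv2.resize(im[115:260,350:440],None,fx=4,fy=4,interpolation=cv2.INTER_CUBIC)
B=cv2.resize(im[150:295,105:195],None,fx=4,fy=4,interpolation=cv2.INTER_CUBIC)
cv2.imwrite('pics/crop1.png',np.hstack([A,B]))
E
```

```text
chamber [133.5 251.8  25.8  26.6 141. ] pos [0.4357 0.3208 0.042 ] diam [63.  64.8]
platen [264.  243.7  32.   32.2 149. ] pos [0.4554 0.0039 0.036 ] diam [78.5 78.9]
cap [262.1 172.4  18.3  21.6 102. ] pos [0.6315 0.0092 0.036 ] diam [44.9 52.9]
postfoot [379.3 246.5  16.1  16.8 142. ] pos [ 0.4488 -0.282   0.008 ] diam [40.5 42.3]
r147 [145.6 174.   17.4  18.  147. ] pos [0.6302 0.3044 0.024 ] diam [43.1 44.6]
r384a [383.4 174.   22.6  23.1 147. ] pos [ 0.6301 -0.2953  0.016 ] diam [56.5 57.9]
r384b [383.8 138.5  15.7  16.1 136. ] pos [ 0.7216 -0.2988  0.016 ] diam [39.2 40.3]
r415 [415.  203.3  15.9  16.8 144. ] pos [ 0.5558 -0.3717  0.016 ] diam [39.8 42. ]
vial [204.5 218.6  11.9  12.2 147. ] pos [0.5158 0.1476 0.05  ] diam [28.8 29.4]
```

View pics/crop1.png

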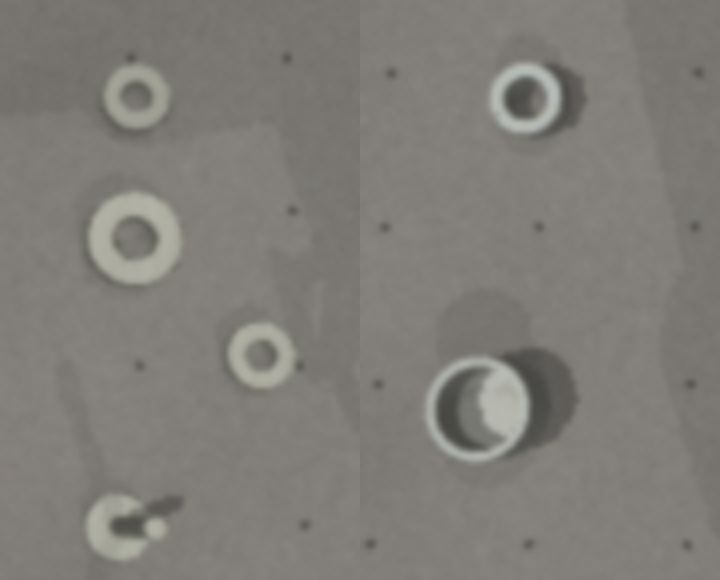

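The crop confirms that the ring at (384,174) is the largest of the three steel rings, about 58 mm measured against about 40 mm for the other two. It is the wide ring. The one at (146,174) is the 46 mm aluminium thick ring, with a brighter, narrower wall, standing alone. I'll start with the chamber.

step_arm(targets=[{"travel": [0.38, 0.85, 0], "angular": [0, 0, 0], "gripper": 1}, {"travel": [0.38, 0.85, 0], "angular": [0, 0, 0], "gripper": 1}, {"travel": [0.38, 0.85, 0], "angular": [0, 0, 0], "gripper": 1}, {"travel": [0.38, 0.85, 0], "angular": [0, 0, 0], "gripper": 1}, {"travel": [0.38, 0.85, 0], "angular": [0, 0, 0], "gripper": 1}, {"travel": [0.38, 0.85, 0], "angular": [0, 0, 0], "gripper": 1}, {"travel": [0.38, 0.85, 0], "angular": [0, 0, 0], "gripper": 1}, {"travel": [0.38, 0.85, 0], "angular": [0, 0, 0], "gripper": 1}, {"travel": [0.38, 0.85, 0], "angular": [0, 0, 0], "gripper": 1}, {"travel": [0.38, 0.85, 0], "angular": [0, 0, 0], "gripper": 1}], squeeze=40)

```text
t: 1.15
tool_pos: [0.4766, -0.104, 0.2312]
tool_rot: [3.062, 0.702, 0.001]
contact_force: [1.4, -1.4, -0.3]
opening: 0.0851
grip_force: 0.0
```

step_arm(targets=[{"travel": [-0.075, 0.69, 0], "angular": [0, 0, 0], "gripper": 1}, {"travel": [-0.075, 0.69, 0], "angular": [0, 0, 0], "gripper": 1}, {"travel": [-0.075, 0.69, 0], "angular": [0, 0, 0], "gripper": 1}, {"travel": [-0.075, 0.69, 0], "angular": [0, 0, 0], "gripper": 1}, {"travel": [-0.075, 0.69, 0], "angular": [0, 0, 0], "gripper": 1}, {"travel": [-0.075, 0.69, 0], "angular": [0, 0, 0], "gripper": 1}, {"travel": [-0.075, 0.69, 0], "angular": [0, 0, 0], "gripper": 1}, {"travel": [-0.075, 0.69, 0], "angular": [0, 0, 0], "gripper": 1}, {"travel": [-0.075, 0.69, 0], "angular": [0, 0, 0], "gripper": 1}, {"travel": [-0.075, 0.69, 0], "angular": [0, 0, 0], "gripper": 1}])

```text
t: 2.15
tool_pos: [0.4306, 0.3095, 0.2308]
tool_rot: [3.06, 0.708, -0.002]
contact_force: [-0.0, 0.6, -0.1]
opening: 0.0858
grip_force: 0.0
```

```bash
python3 - <<'E'
from m import *
d=grab('wrist','w1'); print(ctrl.get_obs()['tool_pos'],proj(d,[[.4357,.3208,.042]]))
t=grab('top')
for n,u,v,zt,w in [('platen',265,244,.036,28)]:
    a=blob(t,u,v,w); print(n,ray(t,a[0],a[1],zt))
E
```

```text
[0.43100191 0.30808568 0.23079573] [[271.9710586  170.04388657]]
platen [0.45588082 0.00287083 0.036     ]
```

View pics/w1.png

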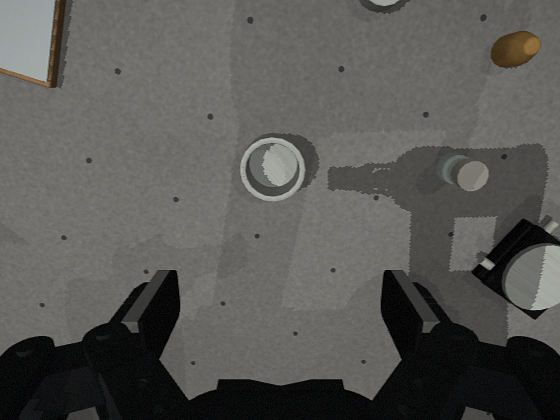

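Wrist view: the chamber rim centre is at (273,169), against (272,170) projected from the top-view estimate. The two cameras agree, so I'll descend.

step_arm(targets=[{"travel": [0.008, 0.021, -0.05], "angular": [0, 0, 0], "gripper": 1}, {"travel": [0.008, 0.021, -0.12], "angular": [0, 0, 0], "gripper": 1}, {"travel": [0.008, 0.021, -0.19], "angular": [0, 0, 0], "gripper": 1}, {"travel": [0.008, 0.021, -0.25], "angular": [0, 0, 0], "gripper": 1}, {"travel": [0.008, 0.021, -0.3], "angular": [0, 0, 0], "gripper": 1}, {"travel": [0.008, 0.021, -0.33], "angular": [0, 0, 0], "gripper": 1}, {"travel": [0.008, 0.021, -0.35], "angular": [0, 0, 0], "gripper": 1}, {"travel": [0.008, 0.021, -0.36], "angular": [0, 0, 0], "gripper": 1}, {"travel": [0.008, 0.021, -0.365], "angular": [0, 0, 0], "gripper": 1}, {"travel": [0.008, 0.021, -0.365], "angular": [0, 0, 0], "gripper": 1}])

```text
t: 3.25
tool_pos: [0.4369, 0.3205, 0.013]
tool_rot: [-3.062, -0.701, -0.002]
contact_force: [-0.4, 0.3, -0.6]
opening: 0.0853
grip_force: 0.0
```

step_arm(targets=[{"travel": [0, 0, 0], "angular": [0, 0, 0], "gripper": 0.6}, {"travel": [0, 0, 0], "angular": [0, 0, 0], "gripper": 0.6}, {"travel": [0, 0, 0], "angular": [0, 0, 0], "gripper": 0.6}, {"travel": [0, 0, 0], "angular": [0, 0, 0], "gripper": 0.6}, {"travel": [0, 0, 0], "angular": [0, 0, 0], "gripper": 0.6}, {"travel": [0, 0, 0], "angular": [0, 0, 0], "gripper": 0.6}, {"travel": [0, 0, 0], "angular": [0, 0, 0], "gripper": 0.6}, {"travel": [0, 0, 0], "angular": [0, 0, 0], "gripper": 0.6}])

```text
t: 4.05
tool_pos: [0.4371, 0.3211, 0.0137]
tool_rot: [-3.062, -0.702, -0.003]
contact_force: [0.1, -1.1, 6.1]
opening: 0.0616
grip_force: 45.2
```

step_arm(targets=[{"travel": [0, 0, 0.04], "angular": [0, 0, 0], "gripper": 0.6}, {"travel": [0, 0, 0.12], "angular": [0, 0, 0], "gripper": 0.6}, {"travel": [0, 0, 0.2], "angular": [0, 0, 0], "gripper": 0.6}, {"travel": [0, -0.05, 0.2], "angular": [0, 0, 0], "gripper": 0.6}, {"travel": [0.01, -0.13, 0.2], "angular": [0, 0, 0], "gripper": 0.6}, {"travel": [0.01, -0.21, 0.2], "angular": [0, 0, 0], "gripper": 0.6}, {"travel": [0.02, -0.29, 0.2], "angular": [0, 0, 0], "gripper": 0.6}, {"travel": [0.02, -0.37, 0.2], "angular": [0, 0, 0], "gripper": 0.6}, {"travel": [0.03, -0.45, 0.2], "angular": [0, 0, 0], "gripper": 0.6}, {"travel": [0.033, -0.5, 0.2], "angular": [0, 0, 0], "gripper": 0.6}])

```text
t: 5.05
tool_pos: [0.4551, 0.0179, 0.1314]
tool_rot: [3.063, 0.699, -0.002]
contact_force: [1.4, 0.6, -2.7]
opening: 0.0614
grip_force: 45.8
```

step_arm(targets=[{"travel": [0, -0.02, 0], "angular": [0, 0, 0], "gripper": 0.6}, {"travel": [0, -0.028, 0], "angular": [0, 0, 0], "gripper": 0.6}, {"travel": [0, -0.028, 0], "angular": [0, 0, 0], "gripper": 0.6}, {"travel": [0, -0.028, 0], "angular": [0, 0, 0], "gripper": 0.6}])

```text
t: 5.45
tool_pos: [0.4557, 0.0049, 0.132]
tool_rot: [-3.061, -0.704, 0.001]
contact_force: [0.1, 0.4, -2.6]
opening: 0.0619
grip_force: 45.8
```

```bash
python3 - <<'E'
from m import *
d=grab('scene','s1'); w=grab('wrist','w2'); print(ctrl.get_obs()['tool_pos'],proj(w,[[.4556,.0034,.036]]))
cv2.imwrite('pics/sw1.png',np.hstack([cv2.resize(d['img'][80:260,150:390],None,fx=1.6,fy=1.6),cv2.resize(w['img'],(384,288))])[:,:,::-1])
E
```

```text
[0.4558443  0.0048915  0.13213488] [[282.17500684 210.67004218]]
```

View pics/sw1.png

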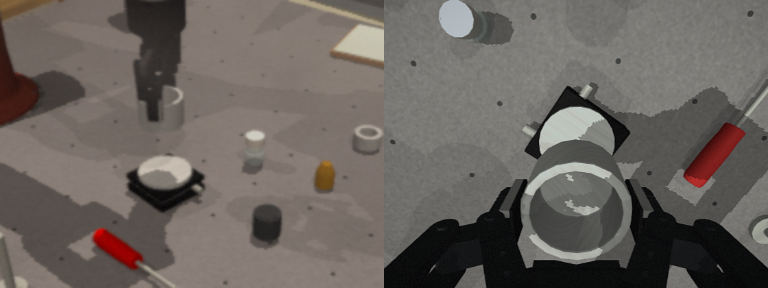

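The chamber is held upright (crop at about (160,105)) and lines up with the platen. I'll lower it gently.

step_arm(targets=[{"travel": [0.002, -0.002, -0.04], "angular": [0, 0, 0], "gripper": 0.6}, {"travel": [0.002, -0.002, -0.08], "angular": [0, 0, 0], "gripper": 0.6}, {"travel": [0.002, -0.002, -0.1], "angular": [0, 0, 0], "gripper": 0.6}, {"travel": [0.002, -0.002, -0.115], "angular": [0, 0, 0], "gripper": 0.6}, {"travel": [0.002, -0.002, -0.125], "angular": [0, 0, 0], "gripper": 0.6}, {"travel": [0.002, -0.002, -0.13], "angular": [0, 0, 0], "gripper": 0.6}, {"travel": [0.002, -0.002, -0.133], "angular": [0, 0, 0], "gripper": 0.6}, {"travel": [0.002, -0.002, -0.136], "angular": [0, 0, 0], "gripper": 0.6}, {"travel": [0.002, -0.002, -0.138], "angular": [0, 0, 0], "gripper": 0.6}, {"travel": [0.002, -0.002, -0.138], "angular": [0, 0, 0], "gripper": 0.6}])

```text
t: 6.55
tool_pos: [0.4575, 0.0024, 0.0498]
tool_rot: [3.062, 0.702, 0.001]
contact_force: [-0.2, 0.9, -2.4]
opening: 0.0614
grip_force: 45.9
```

step_arm(targets=[{"travel": [0, 0.001, -0.001], "angular": [0, 0, 0], "gripper": 0.6}, {"travel": [0, 0.001, -0.002], "angular": [0, 0, 0], "gripper": 0.6}, {"travel": [0, 0.001, -0.003], "angular": [0, 0, 0], "gripper": 0.6}, {"travel": [0, 0.001, -0.004], "angular": [0, 0, 0], "gripper": 0.6}, {"travel": [0, 0.001, -0.004], "angular": [0, 0, 0], "gripper": 0.6}])

```text
t: 7.05
tool_pos: [0.4575, 0.0025, 0.0497]
tool_rot: [3.061, 0.703, -0.002]
contact_force: [-10.4, -2.9, 15.5]
opening: 0.0617
grip_force: 47.6
```

Contact is made (15 N up). I'll open and lift away.

step_arm(targets=[{"travel": [0, 0, 0.002], "angular": [0, 0, 0], "gripper": 0.75}, {"travel": [0, 0, 0.002], "angular": [0, 0, 0], "gripper": 0.9}, {"travel": [0, 0, 0.002], "angular": [0, 0, 0], "gripper": 1}, {"travel": [0, 0, 0.002], "angular": [0, 0, 0], "gripper": 1}, {"travel": [0, 0, 0.002], "angular": [0, 0, 0], "gripper": 1}, {"travel": [0, 0, 0.05], "angular": [0, 0, 0], "gripper": 1}, {"travel": [0, 0, 0.13], "angular": [0, 0, 0], "gripper": 1}, {"travel": [0, 0, 0.2], "angular": [0, 0, 0], "gripper": 1}, {"travel": [0, 0, 0.25], "angular": [0, 0, 0], "gripper": 1}, {"travel": [0, 0, 0.27], "angular": [0, 0, 0], "gripper": 1}])

```text
t: 8.05
tool_pos: [0.4589, 0.0029, 0.2131]
tool_rot: [3.06, 0.702, 0.01]
contact_force: [0.3, -0.3, -1.5]
opening: 0.0851
grip_force: 0.0
```

```bash
cat > rim.py <<'E'
from m import *
def platen_chamber(w):  # white platen/rim ellipse in wrist view near expected place
    pass
E
python3 - <<'E'
from m import *
o=ctrl.get_obs(); print(o['tool_pos'],o['opening'],o['contact_force'])
w=grab('wrist','w3'); c=proj(w,[[.4556,.0034,.078],[.4556,.0034,.036]]);print(c)
cv2.imwrite('pics/w3b.png',w['img'][:,:,::-1])
E
```

```text
[0.45890098 0.0028913  0.21308757] 0.08511819212024509 [ 0.27720331 -0.33997439 -1.46977571]
[[277.36003143 198.93634457]
 [277.52421953 186.62385633]]
```

View pics/w3.png

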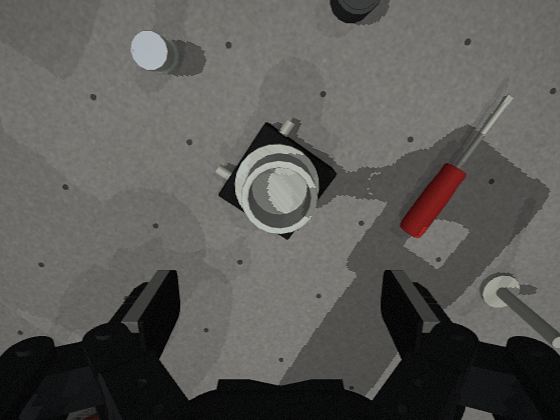

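The chamber stands on the platen with its rim centred at about (279.5,198), against (277,199) for the platen projection. That is about 2 mm off, which is fine. Next is the post, with its foot at (501,292).

```bash
python3 - <<'E'
from m import *
w=grab('wrist'); print('chamber',ray(w,279.5,198,.078),'foot',ray(w,501,292,.008),'stemtop',ray(w,557,343,.094))
t=grab('top'); a=blob(t,380,247,20); print('foot top',ray(t,a[0],a[1],.008))
s=grab('scene'); a=blob(s,157,262,14); print(a,'foot scene',ray(s,a[0],a[1],.006))
b=blob(s,150,228,7);print(b,'stemtop scene',ray(s,b[0],b[1],.094))
E
```

```text
chamber [0.45719481 0.00210903 0.078     ] foot [ 0.44882024 -0.28090933  0.008     ] stemtop [ 0.44781383 -0.2789881   0.094     ]
foot top [ 0.3509027  -0.28160025  0.008     ]
(141.69182586669922, 262.251225789388, 21.52320098876953, 31.908053080240887, 113.0) foot scene [ 0.42876093 -0.30460138  0.006     ]
(145.4870662689209, 229.46878560384116, 11.614744822184244, 13.86413319905599, 108.0) stemtop scene [ 0.45012032 -0.29003271  0.094     ]
```

step_arm(targets=[{"travel": [-0.017, -0.07, 0], "angular": [0, 0, 0], "gripper": 1}, {"travel": [-0.017, -0.15, 0], "angular": [0, 0, 0], "gripper": 1}, {"travel": [-0.017, -0.23, 0], "angular": [0, 0, 0], "gripper": 1}, {"travel": [-0.017, -0.31, 0], "angular": [0, 0, 0], "gripper": 1}, {"travel": [-0.017, -0.39, 0], "angular": [0, 0, 0], "gripper": 1}, {"travel": [-0.017, -0.45, 0], "angular": [0, 0, 0], "gripper": 1}, {"travel": [-0.017, -0.473, -0.05], "angular": [0, 0, 0], "gripper": 1}, {"travel": [-0.017, -0.473, -0.1], "angular": [0, 0, 0], "gripper": 1}, {"travel": [-0.017, -0.473, -0.1], "angular": [0, 0, 0], "gripper": 1}])

```text
t: 9.15
tool_pos: [0.4428, -0.278, 0.141]
tool_rot: [-3.051, -0.698, 0.014]
contact_force: [0.1, 0.0, -0.2]
opening: 0.0854
grip_force: 0.0
```

```bash
python3 - <<'E'
from m import *
w=grab('wrist','w4'); o=ctrl.get_obs();print(o['tool_pos'],o['tool_rot'],proj(w,[[.4488,-.281,.094],[.4488,-.281,.008],o['tool_pos']]))
s=grab('scene'); 
cv2.imwrite('pics/sw2.png',np.hstack([cv2.resize(s['img'][150:330,40:280],None,fx=1.6,fy=1.6),cv2.resize(w['img'],(384,288))])[:,:,::-1])
E
```

```text
[ 0.44431196 -0.27870064  0.14406028] [-3.05443896 -0.6995901   0.0092761 ] [[290.57777729 228.81573088]
 [288.96544329 189.85766357]
 [283.19469181 276.60509973]]
```

View pics/sw2.png

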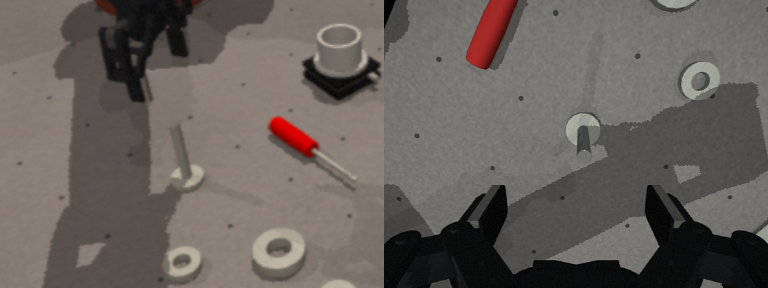

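The stem top is at wrist pixel (291.6,229), matching the projection (290.6,228.8). The arm is still settling, so I'll wait and then descend.

step_arm(targets=[{"travel": [0, 0, 0], "angular": [0, 0, 0], "gripper": 1}, {"travel": [0, 0, 0], "angular": [0, 0, 0], "gripper": 1}, {"travel": [0, 0, 0], "angular": [0, 0, 0], "gripper": 1}])

```text
t: 9.55
tool_pos: [0.4477, -0.2809, 0.1507]
tool_rot: [3.06, 0.703, 0.003]
contact_force: [-0.0, -0.5, -0.0]
opening: 0.0855
grip_force: 0.0
```

step_arm(targets=[{"travel": [0.002, 0, -0.04], "angular": [0, 0, 0], "gripper": 1}, {"travel": [0.002, 0, -0.08], "angular": [0, 0, 0], "gripper": 1}, {"travel": [0.002, 0, -0.12], "angular": [0, 0, 0], "gripper": 1}, {"travel": [0.002, 0, -0.145], "angular": [0, 0, 0], "gripper": 1}, {"travel": [0.002, 0, -0.157], "angular": [0, 0, 0], "gripper": 0.8}, {"travel": [0.002, 0, -0.157], "angular": [0, 0, 0], "gripper": 0.6}, {"travel": [0.002, 0, -0.157], "angular": [0, 0, 0], "gripper": 0.4}, {"travel": [0.002, 0, -0.157], "angular": [0, 0, 0], "gripper": 0.3}, {"travel": [0.002, 0, -0.157], "angular": [0, 0, 0], "gripper": 0.25}, {"travel": [0.002, 0, -0.157], "angular": [0, 0, 0], "gripper": 0.2}])

```text
t: 10.55
tool_pos: [0.4486, -0.281, 0.0557]
tool_rot: [3.061, 0.702, 0.001]
contact_force: [-0.2, -0.8, -0.7]
opening: 0.0173
grip_force: 0.0
```

step_arm(targets=[{"travel": [0, 0, 0], "angular": [0, 0, 0], "gripper": 0.17}, {"travel": [0, 0, 0], "angular": [0, 0, 0], "gripper": 0.14}, {"travel": [0, 0, 0], "angular": [0, 0, 0], "gripper": 0.1}, {"travel": [0, 0, 0], "angular": [0, 0, 0], "gripper": 0.05}, {"travel": [0, 0, 0], "angular": [0, 0, 0], "gripper": 0}, {"travel": [0, 0, 0], "angular": [0, 0, 0], "gripper": 0}, {"travel": [0, 0, 0], "angular": [0, 0, 0], "gripper": 0}])

```text
t: 11.25
tool_pos: [0.4484, -0.2809, 0.0553]
tool_rot: [3.062, 0.702, 0.001]
contact_force: [0.0, -1.0, 2.1]
opening: 0.0122
grip_force: 38.9
```

step_arm(targets=[{"travel": [0, 0, 0.03], "angular": [0, 0, 0], "gripper": 0}, {"travel": [0, 0, 0.1], "angular": [0, 0, 0], "gripper": 0}, {"travel": [0, 0, 0.17], "angular": [0, 0, 0], "gripper": 0}, {"travel": [0, 0.03, 0.217], "angular": [0, 0, 0], "gripper": 0}, {"travel": [0, 0.1, 0.217], "angular": [0, 0, 0], "gripper": 0}, {"travel": [0.01, 0.17, 0.217], "angular": [0, 0, 0], "gripper": 0}, {"travel": [0.01, 0.24, 0.217], "angular": [0, 0, 0], "gripper": 0}, {"travel": [0.014, 0.31, 0.217], "angular": [0, 0, 0], "gripper": 0}, {"travel": [0.014, 0.37, 0.217], "angular": [0, 0, 0], "gripper": 0}, {"travel": [0.014, 0.42, 0.217], "angular": [0, 0, 0], "gripper": 0}])

```text
t: 12.25
tool_pos: [0.4555, -0.0266, 0.184]
tool_rot: [-3.061, -0.703, 0.003]
contact_force: [-0.1, -0.0, -1.6]
opening: 0.0118
grip_force: 39.2
```

step_arm(targets=[{"travel": [0, 0.03, 0], "angular": [0, 0, 0], "gripper": 0}, {"travel": [0, 0.045, 0], "angular": [0, 0, 0], "gripper": 0}, {"travel": [0, 0.052, 0], "angular": [0, 0, 0], "gripper": 0}, {"travel": [0, 0.052, 0], "angular": [0, 0, 0], "gripper": 0}, {"travel": [0, 0.052, 0], "angular": [0, 0, 0], "gripper": 0}, {"travel": [0, 0.052, 0], "angular": [0, 0, 0], "gripper": 0}])

```text
t: 12.85
tool_pos: [0.4566, 0.0018, 0.185]
tool_rot: [3.062, 0.7, -0.0]
contact_force: [-0.1, 0.3, -0.7]
opening: 0.0121
grip_force: 39.2
```

```bash
python3 - <<'E'
from m import *
o=ctrl.get_obs();print(o['tool_pos'],o['tool_rot'],o['contact_force'])
w=grab('wrist'); s=grab('scene'); print(proj(s,[[.457,.002,.078],list(o['tool_pos'][:2])+[.13]]))
cv2.imwrite('pics/sw3.png',np.hstack([cv2.resize(s['img'][60:240,150:390],None,fx=1.6,fy=1.6),cv2.resize(w['img'],(384,288))])[:,:,::-1])
E
```

```text
[0.45659855 0.00176478 0.18503562] [ 3.06244805e+00  7.00204120e-01 -3.75760430e-04] [-0.10498016  0.33574571 -0.71912492]
[[252.18160077 172.05114898]
 [250.79741508 152.38981586]]
```

View pics/sw3.png

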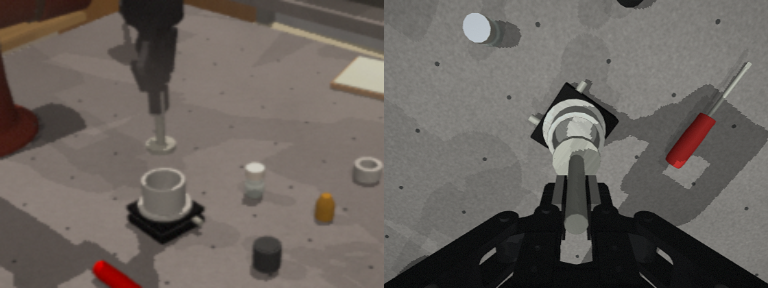

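The post hangs upright over the chamber: foot at crop (161,144), rim centre at (163,176), both as projected. Now lowering.

step_arm(targets=[{"travel": [0, 0, -0.03], "angular": [0, 0, 0], "gripper": 0}, {"travel": [0, 0, -0.06], "angular": [0, 0, 0], "gripper": 0}, {"travel": [0, 0, -0.08], "angular": [0, 0, 0], "gripper": 0}, {"travel": [0, 0, -0.095], "angular": [0, 0, 0], "gripper": 0}, {"travel": [0, 0, -0.11], "angular": [0, 0, 0], "gripper": 0}, {"travel": [0, 0, -0.12], "angular": [0, 0, 0], "gripper": 0}, {"travel": [0, 0, -0.13], "angular": [0, 0, 0], "gripper": 0}, {"travel": [0, 0, -0.137], "angular": [0, 0, 0], "gripper": 0}, {"travel": [0, 0, -0.141], "angular": [0, 0, 0], "gripper": 0}, {"travel": [0, 0, -0.141], "angular": [0, 0, 0], "gripper": 0}])

```text
t: 13.95
tool_pos: [0.4565, 0.0026, 0.1003]
tool_rot: [-3.062, -0.702, 0.0]
contact_force: [-0.4, -0.2, -2.0]
opening: 0.0122
grip_force: 39.2
```

step_arm(targets=[{"travel": [0, 0, -0.001], "angular": [0, 0, 0], "gripper": 0}, {"travel": [0, 0, -0.002], "angular": [0, 0, 0], "gripper": 0}, {"travel": [0, 0, -0.003], "angular": [0, 0, 0], "gripper": 0}, {"travel": [0, 0, -0.004], "angular": [0, 0, 0], "gripper": 0}, {"travel": [0, 0, -0.005], "angular": [0, 0, 0], "gripper": 0}, {"travel": [0, 0, -0.005], "angular": [0, 0, 0], "gripper": 0}])

```text
t: 14.55
tool_pos: [0.4565, 0.0025, 0.0974]
tool_rot: [-3.062, -0.702, 0.0]
contact_force: [-0.4, 0.4, -1.5]
opening: 0.0118
grip_force: 39.2
```

step_arm(targets=[{"travel": [0, 0, -0.001], "angular": [0, 0, 0], "gripper": 0}, {"travel": [0, 0, -0.002], "angular": [0, 0, 0], "gripper": 0}, {"travel": [0, 0, -0.003], "angular": [0, 0, 0], "gripper": 0}, {"travel": [0, 0, -0.003], "angular": [0, 0, 0], "gripper": 0}])

```text
t: 14.95
tool_pos: [0.457, 0.0025, 0.0972]
tool_rot: [3.062, 0.702, 0.0]
contact_force: [-4.0, 0.5, 7.3]
opening: 0.0116
grip_force: 40.2
```

Contact. I'll release and lift.

step_arm(targets=[{"travel": [0, 0, 0.001], "angular": [0, 0, 0], "gripper": 0.2}, {"travel": [0, 0, 0.001], "angular": [0, 0, 0], "gripper": 0.3}, {"travel": [0, 0, 0.001], "angular": [0, 0, 0], "gripper": 0.5}, {"travel": [0, 0, 0.001], "angular": [0, 0, 0], "gripper": 0.8}, {"travel": [0, 0, 0.02], "angular": [0, 0, 0], "gripper": 1}, {"travel": [0, 0, 0.07], "angular": [0, 0, 0], "gripper": 1}, {"travel": [0, 0, 0.13], "angular": [0, 0, 0], "gripper": 1}, {"travel": [0, 0, 0.17], "angular": [0, 0, 0], "gripper": 1}, {"travel": [0, 0, 0.19], "angular": [0, 0, 0], "gripper": 1}, {"travel": [0, 0, 0.2], "angular": [0, 0, 0], "gripper": 1}])

```text
t: 15.95
tool_pos: [0.4571, 0.0024, 0.2174]
tool_rot: [3.061, 0.702, 0.004]
contact_force: [-0.3, -0.0, -0.4]
opening: 0.0857
grip_force: 0.0
```

```bash
python3 - <<'E'
from m import *
o=ctrl.get_obs();print(o['tool_pos'],o['tool_rot'],o['contact_force'])
w=grab('wrist'); s=grab('scene'); print(proj(w,[[.457,.002,.078],[.457,.002,.136]]))
cv2.imwrite('pics/sw4.png',np.hstack([cv2.resize(s['img'][60:240,150:390],None,fx=1.6,fy=1.6),cv2.resize(w['img'][100:310,140:420],(384,288))])[:,:,::-1])
E
```

```text
[0.45714007 0.00242781 0.21743422] [3.06120143 0.70200413 0.00364856] [-0.34588007 -0.03912873 -0.40046314]
[[280.40232881 194.16412712]
 [280.60971124 216.95944579]]
```

View pics/sw4.png

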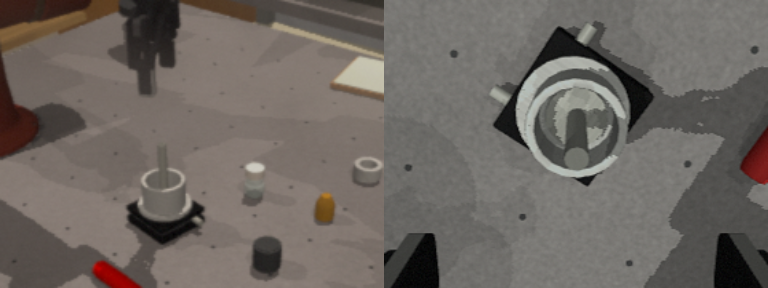

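The post is upright and centred: its stem top is at wrist pixel (280,215), expected (280.6,217). Next is the wide ring.

step_arm(targets=[{"travel": [0.04, -0.07, 0], "angular": [0, 0, 0], "gripper": 1}, {"travel": [0.08, -0.14, 0], "angular": [0, 0, 0], "gripper": 1}, {"travel": [0.12, -0.21, 0], "angular": [0, 0, 0], "gripper": 1}, {"travel": [0.16, -0.28, 0], "angular": [0, 0, 0], "gripper": 1}, {"travel": [0.2, -0.35, 0], "angular": [0, 0, 0], "gripper": 1}, {"travel": [0.24, -0.42, 0], "angular": [0, 0, 0], "gripper": 1}, {"travel": [0.27, -0.46, 0], "angular": [0, 0, 0], "gripper": 1}, {"travel": [0.288, -0.496, 0], "angular": [0, 0, 0], "gripper": 1}, {"travel": [0.288, -0.496, 0], "angular": [0, 0, 0], "gripper": 1}, {"travel": [0.288, -0.496, 0], "angular": [0, 0, 0], "gripper": 1}])

```text
t: 17.05
tool_pos: [0.6285, -0.2947, 0.2132]
tool_rot: [-3.059, -0.7, 0.004]
contact_force: [-0.2, 0.1, -0.1]
opening: 0.0852
grip_force: 0.0
```

```bash
python3 - <<'E'
from m import *
o=ctrl.get_obs();print(o['tool_pos'],o['tool_rot'])
w=grab('wrist','w5'); p=proj(w,[[.6301,-.2953,.016]])[0]; a=blob(w,p[0],p[1],55); print(p,a,ray(w,a[0],a[1],.014))
E
```

```text
[ 0.62848051 -0.29474234  0.21315938] [-3.05931245 -0.70049459  0.00432881]
[282.14278239 176.42892554] (281.568598429362, 175.53439331054688, 57.58386739095052, 58.664215087890625, 139.0) [ 0.63026459 -0.29458783  0.014     ]
```

step_arm(targets=[{"travel": [0.003, 0, -0.06], "angular": [0, 0, 0], "gripper": 1}, {"travel": [0.003, 0, -0.13], "angular": [0, 0, 0], "gripper": 1}, {"travel": [0.003, 0, -0.2], "angular": [0, 0, 0], "gripper": 1}, {"travel": [0.003, 0, -0.26], "angular": [0, 0, 0], "gripper": 1}, {"travel": [0.003, 0, -0.31], "angular": [0, 0, 0], "gripper": 1}, {"travel": [0.003, 0, -0.33], "angular": [0, 0, 0], "gripper": 1}, {"travel": [0.003, 0, -0.34], "angular": [0, 0, 0], "gripper": 1}, {"travel": [0.003, 0, -0.345], "angular": [0, 0, 0], "gripper": 1}, {"travel": [0.003, 0, -0.345], "angular": [0, 0, 0], "gripper": 1}, {"travel": [0.003, 0, -0.345], "angular": [0, 0, 0], "gripper": 1}])

```text
t: 18.1
tool_pos: [0.6324, -0.2957, 0.0108]
tool_rot: [3.06, 0.702, 0.004]
contact_force: [0.5, -0.7, -0.8]
opening: 0.0855
grip_force: 0.0
```

step_arm(targets=[{"travel": [-0.003, 0.001, -0.006], "angular": [0, 0, 0], "gripper": 1}, {"travel": [-0.003, 0.001, -0.012], "angular": [0, 0, 0], "gripper": 1}, {"travel": [-0.003, 0.001, -0.012], "angular": [0, 0, 0], "gripper": 1}, {"travel": [-0.003, 0.001, -0.012], "angular": [0, 0, 0], "gripper": 0.8}, {"travel": [-0.003, 0.001, -0.012], "angular": [0, 0, 0], "gripper": 0.7}, {"travel": [-0.003, 0.001, -0.012], "angular": [0, 0, 0], "gripper": 0.6}, {"travel": [-0.003, 0.001, -0.012], "angular": [0, 0, 0], "gripper": 0.55}, {"travel": [-0.003, 0.001, -0.012], "angular": [0, 0, 0], "gripper": 0.55}, {"travel": [-0.003, 0.001, -0.012], "angular": [0, 0, 0], "gripper": 0.55}])

```text
t: 19.0
tool_pos: [0.6298, -0.2948, 0.0021]
tool_rot: [3.061, 0.702, 0.001]
contact_force: [-0.4, -0.8, 3.1]
opening: 0.0575
grip_force: 43.6
```

step_arm(targets=[{"travel": [0, 0, 0.03], "angular": [0, 0, 0], "gripper": 0.55}, {"travel": [0, 0, 0.1], "angular": [0, 0, 0], "gripper": 0.55}, {"travel": [0, 0, 0.18], "angular": [0, 0, 0], "gripper": 0.55}, {"travel": [-0.02, 0.04, 0.24], "angular": [0, 0, 0], "gripper": 0.55}, {"travel": [-0.06, 0.1, 0.275], "angular": [0, 0, 0], "gripper": 0.55}, {"travel": [-0.1, 0.17, 0.275], "angular": [0, 0, 0], "gripper": 0.55}, {"travel": [-0.14, 0.24, 0.275], "angular": [0, 0, 0], "gripper": 0.55}, {"travel": [-0.18, 0.31, 0.275], "angular": [0, 0, 0], "gripper": 0.55}, {"travel": [-0.22, 0.38, 0.275], "angular": [0, 0, 0], "gripper": 0.55}, {"travel": [-0.25, 0.43, 0.275], "angular": [0, 0, 0], "gripper": 0.55}])

```text
t: 20.0
tool_pos: [0.4772, -0.0342, 0.1664]
tool_rot: [-3.061, -0.703, 0.001]
contact_force: [1.0, 0.5, -2.1]
opening: 0.0567
grip_force: 43.5
```

step_arm(targets=[{"travel": [-0.02, 0.035, 0], "angular": [0, 0, 0], "gripper": 0.55}, {"travel": [-0.034, 0.058, 0], "angular": [0, 0, 0], "gripper": 0.55}, {"travel": [-0.038, 0.066, 0], "angular": [0, 0, 0], "gripper": 0.55}, {"travel": [-0.038, 0.066, 0], "angular": [0, 0, 0], "gripper": 0.55}, {"travel": [-0.038, 0.066, 0], "angular": [0, 0, 0], "gripper": 0.55}, {"travel": [-0.038, 0.066, 0], "angular": [0, 0, 0], "gripper": 0.55}, {"travel": [-0.038, 0.066, 0], "angular": [0, 0, 0], "gripper": 0.55}])

```text
t: 20.7
tool_pos: [0.4569, 0.0024, 0.1665]
tool_rot: [3.063, 0.7, -0.001]
contact_force: [-0.2, 0.9, -2.5]
opening: 0.0575
grip_force: 43.5
```

```bash
python3 - <<'E'
from m import *
o=ctrl.get_obs();print(o['tool_pos'],o['tool_rot'],o['contact_force'])
w=grab('wrist'); s=grab('scene'); print(proj(s,[[.457,.0025,.136],list(o['tool_pos'][:2])+[.165]]))
cv2.imwrite('pics/sw5.png',np.hstack([cv2.resize(s['img'][60:240,150:390],None,fx=1.6,fy=1.6),cv2.resize(w['img'][130:406,100:468],(384,288))])[:,:,::-1])
E
```

```text
[0.45689454 0.0024486  0.16647568] [ 3.06250563e+00  7.00434332e-01 -5.40498336e-04] [-0.24027372  0.94480499 -2.52821165]
[[251.01090159 149.96618618]
 [250.26511762 138.3570575 ]]
```

View pics/sw5.png

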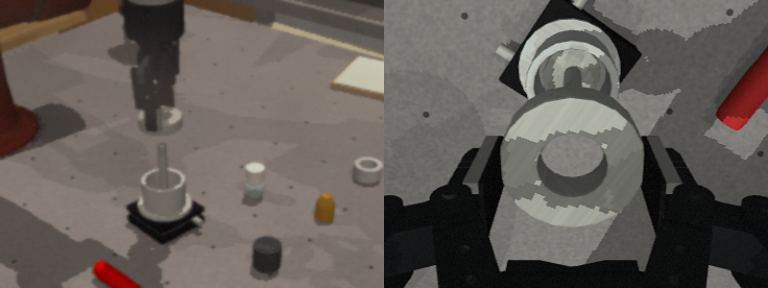

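The wide ring is held level, with its hole centred over the stem. Lowering.

step_arm(targets=[{"travel": [0, 0, -0.02], "angular": [0, 0, 0], "gripper": 0.55}, {"travel": [0, 0, -0.04], "angular": [0, 0, 0], "gripper": 0.55}, {"travel": [0, 0, -0.06], "angular": [0, 0, 0], "gripper": 0.55}, {"travel": [0, 0, -0.08], "angular": [0, 0, 0], "gripper": 0.55}, {"travel": [0, 0, -0.1], "angular": [0, 0, 0], "gripper": 0.55}, {"travel": [0, 0, -0.115], "angular": [0, 0, 0], "gripper": 0.55}, {"travel": [0, 0, -0.128], "angular": [0, 0, 0], "gripper": 0.55}, {"travel": [0, 0, -0.136], "angular": [0, 0, 0], "gripper": 0.55}, {"travel": [0, 0, -0.138], "angular": [0, 0, 0], "gripper": 0.55}, {"travel": [0, 0, -0.138], "angular": [0, 0, 0], "gripper": 0.55}])

```text
t: 21.8
tool_pos: [0.4567, 0.0031, 0.0838]
tool_rot: [3.062, 0.702, 0.0]
contact_force: [-0.1, -0.7, -1.7]
opening: 0.0572
grip_force: 43.5
```

step_arm(targets=[{"travel": [0, 0, -0.001], "angular": [0, 0, 0], "gripper": 0.55}, {"travel": [0, 0, -0.002], "angular": [0, 0, 0], "gripper": 0.55}, {"travel": [0, 0, -0.003], "angular": [0, 0, 0], "gripper": 0.55}, {"travel": [0, 0, -0.004], "angular": [0, 0, 0], "gripper": 0.55}, {"travel": [0, 0, -0.005], "angular": [0, 0, 0], "gripper": 0.55}, {"travel": [0, 0, -0.005], "angular": [0, 0, 0], "gripper": 0.55}])

```text
t: 22.4
tool_pos: [0.4565, 0.0031, 0.0806]
tool_rot: [-3.062, -0.702, 0.0]
contact_force: [-0.3, 0.0, -1.1]
opening: 0.0571
grip_force: 43.5
```

step_arm(targets=[{"travel": [0, 0, -0.001], "angular": [0, 0, 0], "gripper": 0.55}, {"travel": [0, 0, -0.002], "angular": [0, 0, 0], "gripper": 0.55}, {"travel": [0, 0, -0.003], "angular": [0, 0, 0], "gripper": 0.55}, {"travel": [0, 0, -0.003], "angular": [0, 0, 0], "gripper": 0.55}])

```text
t: 22.8
tool_pos: [0.4567, 0.0031, 0.08]
tool_rot: [-3.062, -0.702, 0.001]
contact_force: [-4.8, 0.9, 6.0]
opening: 0.057
grip_force: 44.3
```

step_arm(targets=[{"travel": [0, 0, 0.001], "angular": [0, 0, 0], "gripper": 0.75}, {"travel": [0, 0, 0.001], "angular": [0, 0, 0], "gripper": 0.85}, {"travel": [0, 0, 0.001], "angular": [0, 0, 0], "gripper": 1}, {"travel": [0, 0, 0.001], "angular": [0, 0, 0], "gripper": 1}, {"travel": [0, 0, 0.02], "angular": [0, 0, 0], "gripper": 1}, {"travel": [0, 0, 0.07], "angular": [0, 0, 0], "gripper": 1}, {"travel": [0, 0, 0.14], "angular": [0, 0, 0], "gripper": 1}, {"travel": [0, 0, 0.2], "angular": [0, 0, 0], "gripper": 1}, {"travel": [0, 0, 0.22], "angular": [0, 0, 0], "gripper": 1}, {"travel": [0, 0, 0.22], "angular": [0, 0, 0], "gripper": 1}])

```text
t: 23.8
tool_pos: [0.458, 0.0029, 0.2139]
tool_rot: [3.06, 0.702, 0.008]
contact_force: [-0.8, -0.0, -0.0]
opening: 0.0853
grip_force: 0.0
```

```bash
python3 - <<'E'
from m import *
o=ctrl.get_obs();print(o['tool_pos'],o['tool_rot'],o['contact_force'])
w=grab('wrist'); s=grab('scene'); print(proj(w,[[.457,.0025,.094],[.457,.0025,.136]]))
cv2.imwrite('pics/sw6.png',np.hstack([cv2.resize(s['img'][60:240,150:390],None,fx=1.6,fy=1.6),cv2.resize(w['img'][100:310,140:420],(384,288))])[:,:,::-1])
E
```

```text
[0.45799814 0.00289651 0.21393768] [3.06010449 0.70165647 0.00817361] [-0.84270454 -0.02500534 -0.00594679]
[[279.68008657 202.10835041]
 [279.81813138 220.04543753]]
```

View pics/sw6.png

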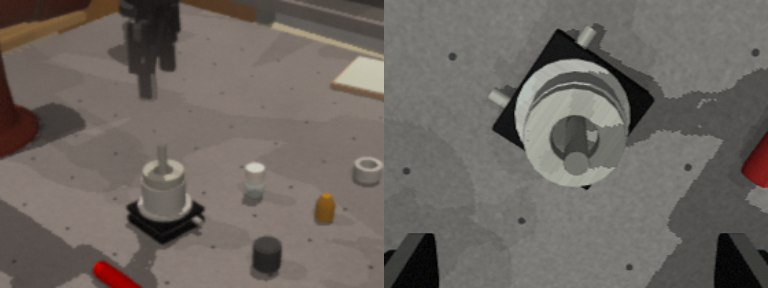

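The wide ring is seated flat and centred, with its centre at about (280.7,200) against (279.7,202) expected. Now for the thick ring.

step_arm(targets=[{"travel": [0.04, 0.07, 0], "angular": [0, 0, 0], "gripper": 1}, {"travel": [0.08, 0.14, 0], "angular": [0, 0, 0], "gripper": 1}, {"travel": [0.12, 0.21, 0], "angular": [0, 0, 0], "gripper": 1}, {"travel": [0.16, 0.28, 0], "angular": [0, 0, 0], "gripper": 1}, {"travel": [0.2, 0.35, 0], "angular": [0, 0, 0], "gripper": 1}, {"travel": [0.24, 0.42, 0], "angular": [0, 0, 0], "gripper": 1}, {"travel": [0.27, 0.47, 0], "angular": [0, 0, 0], "gripper": 1}, {"travel": [0.287, 0.5, 0], "angular": [0, 0, 0], "gripper": 1}, {"travel": [0.287, 0.502, 0], "angular": [0, 0, 0], "gripper": 1}, {"travel": [0.287, 0.502, 0], "angular": [0, 0, 0], "gripper": 1}])

```text
t: 24.9
tool_pos: [0.6275, 0.304, 0.2079]
tool_rot: [3.061, 0.703, -0.008]
contact_force: [-0.4, 0.1, -0.3]
opening: 0.086
grip_force: 0.0
```

```bash
python3 - <<'E'
from m import *
o=ctrl.get_obs();print(o['tool_pos'],o['tool_rot'])
w=grab('wrist','w6'); p=proj(w,[[.6302,.3044,.024]])[0]; a=blob(w,p[0],p[1],45); print(p,a,ray(w,a[0],a[1],.023))
E
```

```text
[0.6275005  0.30395303 0.20785042] [ 3.06107197  0.70275613 -0.00756165]
[281.05423898 177.5293061 ] (280.84181722005206, 177.11993408203125, 45.45427449544271, 46.52997334798177, 141.0) [0.63026357 0.30465411 0.023     ]
```

step_arm(targets=[{"travel": [0.001, 0, -0.06], "angular": [0, 0, 0], "gripper": 1}, {"travel": [0.001, 0, -0.13], "angular": [0, 0, 0], "gripper": 1}, {"travel": [0.001, 0, -0.2], "angular": [0, 0, 0], "gripper": 1}, {"travel": [0.001, 0, -0.26], "angular": [0, 0, 0], "gripper": 1}, {"travel": [0.001, 0, -0.3], "angular": [0, 0, 0], "gripper": 1}, {"travel": [0.001, 0, -0.32], "angular": [0, 0, 0], "gripper": 1}, {"travel": [0.001, 0, -0.33], "angular": [0, 0, 0], "gripper": 1}, {"travel": [0.001, 0, -0.334], "angular": [0, 0, 0], "gripper": 1}, {"travel": [0.001, 0, -0.334], "angular": [0, 0, 0], "gripper": 1}, {"travel": [0.001, 0, -0.334], "angular": [0, 0, 0], "gripper": 1}])

```text
t: 25.95
tool_pos: [0.6306, 0.3047, 0.0125]
tool_rot: [-3.062, -0.702, -0.005]
contact_force: [0.4, -0.2, 0.4]
opening: 0.0851
grip_force: 0.0
```

step_arm(targets=[{"travel": [0, 0, -0.005], "angular": [0, 0, 0], "gripper": 1}, {"travel": [0, 0, -0.01], "angular": [0, 0, 0], "gripper": 0.9}, {"travel": [0, 0, -0.01], "angular": [0, 0, 0], "gripper": 0.75}, {"travel": [0, 0, -0.01], "angular": [0, 0, 0], "gripper": 0.62}, {"travel": [0, 0, -0.01], "angular": [0, 0, 0], "gripper": 0.56}, {"travel": [0, 0, -0.01], "angular": [0, 0, 0], "gripper": 0.5}, {"travel": [0, 0, -0.01], "angular": [0, 0, 0], "gripper": 0.4}, {"travel": [0, 0, -0.01], "angular": [0, 0, 0], "gripper": 0.4}, {"travel": [0, 0, -0.01], "angular": [0, 0, 0], "gripper": 0.4}, {"travel": [0, 0, -0.01], "angular": [0, 0, 0], "gripper": 0.4}])

```text
t: 26.95
tool_pos: [0.6297, 0.3045, 0.0049]
tool_rot: [-3.062, -0.702, -0.001]
contact_force: [0.8, 0.4, 2.0]
opening: 0.0438
grip_force: 41.0
```

step_arm(targets=[{"travel": [0, 0, 0.03], "angular": [0, 0, 0], "gripper": 0.4}, {"travel": [0, 0, 0.1], "angular": [0, 0, 0], "gripper": 0.4}, {"travel": [0, 0, 0.18], "angular": [0, 0, 0], "gripper": 0.4}, {"travel": [-0.02, -0.04, 0.24], "angular": [0, 0, 0], "gripper": 0.4}, {"travel": [-0.06, -0.1, 0.275], "angular": [0, 0, 0], "gripper": 0.4}, {"travel": [-0.1, -0.17, 0.275], "angular": [0, 0, 0], "gripper": 0.4}, {"travel": [-0.14, -0.24, 0.275], "angular": [0, 0, 0], "gripper": 0.4}, {"travel": [-0.18, -0.31, 0.275], "angular": [0, 0, 0], "gripper": 0.4}, {"travel": [-0.22, -0.38, 0.275], "angular": [0, 0, 0], "gripper": 0.4}, {"travel": [-0.25, -0.44, 0.275], "angular": [0, 0, 0], "gripper": 0.4}])

```text
t: 27.95
tool_pos: [0.4776, 0.0388, 0.17]
tool_rot: [3.062, 0.702, 0.0]
contact_force: [0.4, -0.4, -0.6]
opening: 0.0443
grip_force: 41.1
```

step_arm(targets=[{"travel": [-0.02, -0.035, 0], "angular": [0, 0, 0], "gripper": 0.4}, {"travel": [-0.034, -0.056, 0], "angular": [0, 0, 0], "gripper": 0.4}, {"travel": [-0.038, -0.063, 0], "angular": [0, 0, 0], "gripper": 0.4}, {"travel": [-0.038, -0.063, 0], "angular": [0, 0, 0], "gripper": 0.4}, {"travel": [-0.038, -0.063, 0], "angular": [0, 0, 0], "gripper": 0.4}, {"travel": [-0.038, -0.063, 0], "angular": [0, 0, 0], "gripper": 0.4}, {"travel": [-0.038, -0.063, 0], "angular": [0, 0, 0], "gripper": 0.4}])

```text
t: 28.65
tool_pos: [0.4568, 0.0031, 0.1694]
tool_rot: [-3.061, -0.704, 0.0]
contact_force: [0.2, -0.9, -1.0]
opening: 0.0439
grip_force: 41.1
```

```bash
python3 - <<'E'
from m import *
o=ctrl.get_obs();print(o['tool_pos'],o['tool_rot'],o['contact_force'])
w=grab('wrist'); s=grab('scene')
cv2.imwrite('pics/sw7.png',np.hstack([cv2.resize(s['img'][60:240,150:390],None,fx=1.6,fy=1.6),cv2.resize(w['img'][130:406,100:468],(384,288))])[:,:,::-1])
E
```

```text
[0.45683185 0.00314502 0.16942403] [-3.06143900e+00 -7.03933953e-01  4.52375900e-04] [ 0.19803036 -0.90999667 -1.01894841]
```

View pics/sw7.png

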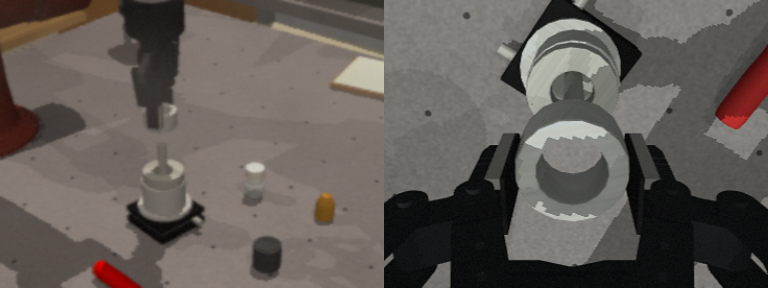

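The thick ring is held level and centred over the stem. Lowering.

step_arm(targets=[{"travel": [0, 0, -0.02], "angular": [0, 0, 0], "gripper": 0.4}, {"travel": [0, 0, -0.04], "angular": [0, 0, 0], "gripper": 0.4}, {"travel": [0, 0, -0.06], "angular": [0, 0, 0], "gripper": 0.4}, {"travel": [0, 0, -0.08], "angular": [0, 0, 0], "gripper": 0.4}, {"travel": [0, 0, -0.095], "angular": [0, 0, 0], "gripper": 0.4}, {"travel": [0, 0, -0.105], "angular": [0, 0, 0], "gripper": 0.4}, {"travel": [0, 0, -0.11], "angular": [0, 0, 0], "gripper": 0.4}, {"travel": [0, 0, -0.113], "angular": [0, 0, 0], "gripper": 0.4}, {"travel": [0, 0, -0.113], "angular": [0, 0, 0], "gripper": 0.4}])

```text
t: 29.65
tool_pos: [0.4568, 0.0025, 0.1019]
tool_rot: [3.062, 0.702, 0.001]
contact_force: [1.4, 0.6, -0.9]
opening: 0.0443
grip_force: 41.1
```

step_arm(targets=[{"travel": [0, 0, -0.001], "angular": [0, 0, 0], "gripper": 0.4}, {"travel": [0, 0, -0.002], "angular": [0, 0, 0], "gripper": 0.4}, {"travel": [0, 0, -0.003], "angular": [0, 0, 0], "gripper": 0.4}, {"travel": [0, 0, -0.004], "angular": [0, 0, 0], "gripper": 0.4}, {"travel": [0, 0, -0.005], "angular": [0, 0, 0], "gripper": 0.4}, {"travel": [0, 0, -0.005], "angular": [0, 0, 0], "gripper": 0.4}])

```text
t: 30.25
tool_pos: [0.4566, 0.0025, 0.0988]
tool_rot: [3.062, 0.702, 0.0]
contact_force: [0.1, 0.4, 0.5]
opening: 0.044
grip_force: 41.1
```

step_arm(targets=[{"travel": [0, 0, -0.001], "angular": [0, 0, 0], "gripper": 0.4}, {"travel": [0, 0, -0.002], "angular": [0, 0, 0], "gripper": 0.4}, {"travel": [0, 0, -0.002], "angular": [0, 0, 0], "gripper": 0.4}])

```text
t: 30.55
tool_pos: [0.4567, 0.0025, 0.0988]
tool_rot: [-3.062, -0.702, 0.001]
contact_force: [-3.8, 0.3, 7.4]
opening: 0.0443
grip_force: 41.8
```

Seated. I'll release and lift.

step_arm(targets=[{"travel": [0, 0, 0.001], "angular": [0, 0, 0], "gripper": 0.6}, {"travel": [0, 0, 0.001], "angular": [0, 0, 0], "gripper": 0.8}, {"travel": [0, 0, 0.001], "angular": [0, 0, 0], "gripper": 1}, {"travel": [0, 0, 0.001], "angular": [0, 0, 0], "gripper": 1}, {"travel": [0, 0, 0.02], "angular": [0, 0, 0], "gripper": 1}, {"travel": [0, 0, 0.07], "angular": [0, 0, 0], "gripper": 1}, {"travel": [0, 0, 0.13], "angular": [0, 0, 0], "gripper": 1}, {"travel": [0, 0, 0.18], "angular": [0, 0, 0], "gripper": 1}, {"travel": [0, 0, 0.19], "angular": [0, 0, 0], "gripper": 1}, {"travel": [0, 0, 0.19], "angular": [0, 0, 0], "gripper": 1}])

```text
t: 31.55
tool_pos: [0.4575, 0.0024, 0.2134]
tool_rot: [3.061, 0.702, 0.005]
contact_force: [0.3, 0.2, -1.0]
opening: 0.0857
grip_force: 0.0
```

step_arm(targets=[{"travel": [0.07, 0, 0], "angular": [0, 0, 0], "gripper": 1}, {"travel": [0.14, 0, 0], "angular": [0, 0, 0], "gripper": 1}, {"travel": [0.2, 0, 0], "angular": [0, 0, 0], "gripper": 1}, {"travel": [0.24, 0.005, 0], "angular": [0, 0, 0], "gripper": 1}, {"travel": [0.27, 0.01, 0], "angular": [0, 0, 0], "gripper": 1}, {"travel": [0.285, 0.01, 0], "angular": [0, 0, 0], "gripper": 1}, {"travel": [0.285, 0.01, 0], "angular": [0, 0, 0], "gripper": 1}, {"travel": [0.285, 0.01, 0], "angular": [0, 0, 0], "gripper": 1}])

```text
t: 32.35
tool_pos: [0.6266, 0.0085, 0.2104]
tool_rot: [-3.062, -0.702, 0.003]
contact_force: [-0.5, 0.9, 0.3]
opening: 0.0853
grip_force: 0.0
```

```bash
python3 - <<'E'
from m import *
o=ctrl.get_obs();print(o['tool_pos'],o['tool_rot'],o['contact_force'])
w=grab('wrist','w7'); t=grab('top'); 
p=proj(w,[[.6315,.0092,.036]])[0]; print(p)
for th in (45,55,65): 
    a=blob(w,p[0],p[1],45,thr=th,dark=True); print(np.round(a,1),ray(w,a[0],a[1],.03))
x,y=int(p[0]),int(p[1])
T=t['img'][215:270,225:300]
cv2.imwrite('pics/w7c.png',np.hstack([cv2.resize(w['img'][y-60:y+60,x-60:x+60],(400,400)),cv2.resize(T,(400,400))])[:,:,::-1])
E
```

```text
[0.62655728 0.00848764 0.21039707] [-3.06152265 -0.70194944  0.00334842] [-0.47874775  0.8533966   0.29832467]
[282.04413242 178.13749542]
[279.6 159.2  24.4  40.3  45. ] [0.64548292 0.01845973 0.03      ]
[279.9 161.1  28.3  42.5  55. ] [0.64394051 0.01748784 0.03      ]
[278.8 169.3  44.5  48.5  65. ] [0.6365985  0.01499611 0.03      ]
```

View pics/w7c.png

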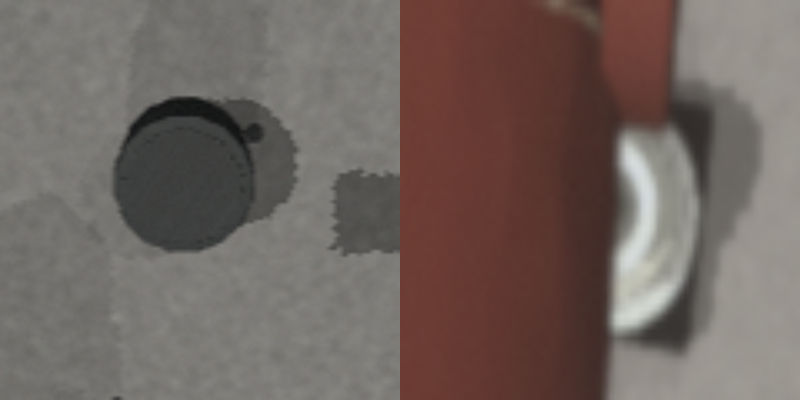

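The cap's top disc spans crop columns 114–253 and rows 113–252, so its centre is at wrist pixel (277.0,172.8). The arm hides the stack in the top view.

```bash
python3 - <<'E'
from m import *
w=grab('wrist'); o=ctrl.get_obs(); print(o['tool_pos'])
print(ray(w,277,172.8,.035)); p=proj(w,[[.63,.01,.035],[.65,.01,.035]]);print(p)
g=cv2.cvtColor(w['img'],cv2.COLOR_RGB2GRAY)[110:240,215:345]
c=cv2.HoughCircles(cv2.resize(cv2.GaussianBlur(g,(3,3),0),None,fx=4,fy=4),cv2.HOUGH_GRADIENT,2,40,param1=60,param2=20,minRadius=75,maxRadius=92)
for q in c[0][:3]: print(q/4+[215,110,0],ray(w,q[0]/4+215,q[1]/4+110,.035))
s=grab('scene')
for n,pt in (('cham',[.457,.0025,.118]),): print(n,proj(s,[pt]))
E
```

```text
[0.62680393 0.00843241 0.21150123]
[0.63399345 0.01539648 0.035     ]
[[280.35651798 179.05621369]
 [289.85352947 159.89702753]]
[277.25       172.25        21.60000038] [0.63456278 0.01541274 0.035     ]
cham [[251.42935595 156.95982981]]
```

step_arm(targets=[{"travel": [0.011, 0.011, -0.05], "angular": [0, 0, 0], "gripper": 1}, {"travel": [0.011, 0.011, -0.12], "angular": [0, 0, 0], "gripper": 1}, {"travel": [0.011, 0.011, -0.19], "angular": [0, 0, 0], "gripper": 1}, {"travel": [0.011, 0.011, -0.25], "angular": [0, 0, 0], "gripper": 1}, {"travel": [0.011, 0.011, -0.29], "angular": [0, 0, 0], "gripper": 1}, {"travel": [0.011, 0.011, -0.315], "angular": [0, 0, 0], "gripper": 1}, {"travel": [0.011, 0.011, -0.328], "angular": [0, 0, 0], "gripper": 1}, {"travel": [0.011, 0.011, -0.333], "angular": [0, 0, 0], "gripper": 1}, {"travel": [0.011, 0.011, -0.333], "angular": [0, 0, 0], "gripper": 1}, {"travel": [0.011, 0.011, -0.333], "angular": [0, 0, 0], "gripper": 1}])

```text
t: 33.55
tool_pos: [0.6354, 0.015, 0.0134]
tool_rot: [3.061, 0.702, 0.004]
contact_force: [0.9, 0.1, 0.2]
opening: 0.0855
grip_force: 0.0
```

step_arm(targets=[{"travel": [-0.002, 0, -0.004], "angular": [0, 0, 0], "gripper": 1}, {"travel": [-0.002, 0, -0.008], "angular": [0, 0, 0], "gripper": 0.8}, {"travel": [-0.002, 0, -0.008], "angular": [0, 0, 0], "gripper": 0.65}, {"travel": [-0.002, 0, -0.008], "angular": [0, 0, 0], "gripper": 0.55}, {"travel": [-0.002, 0, -0.008], "angular": [0, 0, 0], "gripper": 0.5}, {"travel": [-0.002, 0, -0.008], "angular": [0, 0, 0], "gripper": 0.45}, {"travel": [-0.002, 0, -0.008], "angular": [0, 0, 0], "gripper": 0.35}, {"travel": [-0.002, 0, -0.008], "angular": [0, 0, 0], "gripper": 0.35}, {"travel": [-0.002, 0, -0.008], "angular": [0, 0, 0], "gripper": 0.35}, {"travel": [-0.002, 0, -0.008], "angular": [0, 0, 0], "gripper": 0.35}])

```text
t: 34.55
tool_pos: [0.6333, 0.0151, 0.0072]
tool_rot: [3.062, 0.702, 0.001]
contact_force: [-0.5, -0.7, 2.3]
opening: 0.0387
grip_force: 40.3
```

step_arm(targets=[{"travel": [0, 0, 0.03], "angular": [0, 0, 0], "gripper": 0.35}, {"travel": [0, 0, 0.1], "angular": [0, 0, 0], "gripper": 0.35}, {"travel": [0, 0, 0.18], "angular": [0, 0, 0], "gripper": 0.35}, {"travel": [0, 0, 0.25], "angular": [0, 0, 0], "gripper": 0.35}, {"travel": [-0.03, 0, 0.275], "angular": [0, 0, 0], "gripper": 0.35}, {"travel": [-0.09, -0.01, 0.275], "angular": [0, 0, 0], "gripper": 0.35}, {"travel": [-0.15, -0.02, 0.275], "angular": [0, 0, 0], "gripper": 0.35}, {"travel": [-0.2, -0.021, 0.275], "angular": [0, 0, 0], "gripper": 0.35}, {"travel": [-0.24, -0.021, 0.275], "angular": [0, 0, 0], "gripper": 0.35}, {"travel": [-0.27, -0.021, 0.275], "angular": [0, 0, 0], "gripper": 0.35}])

```text
t: 35.55
tool_pos: [0.4693, 0.0026, 0.1725]
tool_rot: [3.062, 0.702, 0.0]
contact_force: [0.1, -0.4, -1.5]
opening: 0.0391
grip_force: 40.4
```

step_arm(targets=[{"travel": [-0.015, 0, 0], "angular": [0, 0, 0], "gripper": 0.35}, {"travel": [-0.025, 0, 0], "angular": [0, 0, 0], "gripper": 0.35}, {"travel": [-0.025, 0, 0], "angular": [0, 0, 0], "gripper": 0.35}, {"travel": [-0.025, 0, 0], "angular": [0, 0, 0], "gripper": 0.35}, {"travel": [-0.025, 0, 0], "angular": [0, 0, 0], "gripper": 0.35}, {"travel": [-0.025, 0, 0], "angular": [0, 0, 0], "gripper": 0.35}])

```text
t: 36.15
tool_pos: [0.4563, 0.0025, 0.1719]
tool_rot: [-3.062, -0.702, 0.0]
contact_force: [0.2, 0.3, -0.1]
opening: 0.0392
grip_force: 40.4
```

step_arm(targets=[{"travel": [0, 0, -0.015], "angular": [0, 0, 0], "gripper": 0.35}, {"travel": [0, 0, -0.03], "angular": [0, 0, 0], "gripper": 0.35}, {"travel": [0, 0, -0.045], "angular": [0, 0, 0], "gripper": 0.35}, {"travel": [0, 0, -0.058], "angular": [0, 0, 0], "gripper": 0.35}, {"travel": [0, 0, -0.067], "angular": [0, 0, 0], "gripper": 0.35}, {"travel": [0, 0, -0.072], "angular": [0, 0, 0], "gripper": 0.35}, {"travel": [0, 0, -0.073], "angular": [0, 0, 0], "gripper": 0.35}, {"travel": [0, 0, -0.073], "angular": [0, 0, 0], "gripper": 0.35}])

```text
t: 36.95
tool_pos: [0.4561, 0.0025, 0.1283]
tool_rot: [3.062, 0.702, 0.001]
contact_force: [0.6, 0.1, -0.6]
opening: 0.0394
grip_force: 40.4
```

step_arm(targets=[{"travel": [0, 0, -0.001], "angular": [0, 0, 0], "gripper": 0.35}, {"travel": [0, 0, -0.002], "angular": [0, 0, 0], "gripper": 0.35}, {"travel": [0, 0, -0.003], "angular": [0, 0, 0], "gripper": 0.35}, {"travel": [0, 0, -0.004], "angular": [0, 0, 0], "gripper": 0.35}, {"travel": [0, 0, -0.005], "angular": [0, 0, 0], "gripper": 0.35}, {"travel": [0, 0, -0.005], "angular": [0, 0, 0], "gripper": 0.35}])

```text
t: 37.55
tool_pos: [0.456, 0.0025, 0.1252]
tool_rot: [3.062, 0.702, 0.0]
contact_force: [0.0, -0.6, 0.9]
opening: 0.0391
grip_force: 40.5
```

step_arm(targets=[{"travel": [0, 0, -0.001], "angular": [0, 0, 0], "gripper": 0.35}, {"travel": [0, 0, -0.002], "angular": [0, 0, 0], "gripper": 0.35}, {"travel": [0, 0, -0.002], "angular": [0, 0, 0], "gripper": 0.35}])

```text
t: 37.85
tool_pos: [0.4562, 0.0025, 0.1251]
tool_rot: [-3.062, -0.702, -0.0]
contact_force: [-4.0, -0.1, 6.7]
opening: 0.0391
grip_force: 41.1
```

The cap is seated. I'll release, lift, hold still and check.

step_arm(targets=[{"travel": [0, 0, 0.001], "angular": [0, 0, 0], "gripper": 0.55}, {"travel": [0, 0, 0.001], "angular": [0, 0, 0], "gripper": 0.75}, {"travel": [0, 0, 0.001], "angular": [0, 0, 0], "gripper": 1}, {"travel": [0, 0, 0.001], "angular": [0, 0, 0], "gripper": 1}, {"travel": [0, 0, 0.02], "angular": [0, 0, 0], "gripper": 1}, {"travel": [0, 0, 0.07], "angular": [0, 0, 0], "gripper": 1}, {"travel": [0, 0, 0.13], "angular": [0, 0, 0], "gripper": 1}, {"travel": [0, 0, 0.17], "angular": [0, 0, 0], "gripper": 1}, {"travel": [0, 0, 0.18], "angular": [0, 0, 0], "gripper": 1}, {"travel": [0, 0, 0.18], "angular": [0, 0, 0], "gripper": 1}])

```text
t: 38.85
tool_pos: [0.4566, 0.0024, 0.2332]
tool_rot: [3.061, 0.702, 0.004]
contact_force: [-0.8, -0.2, -0.8]
opening: 0.0853
grip_force: 0.0
```

```bash
python3 - <<'E'
from m import *
o=ctrl.get_obs();print(o['tool_pos'],o['contact_force'],o['opening'])
w=grab('wrist'); s=grab('scene'); print(proj(w,[[.457,.0025,.153]]))
cv2.imwrite('pics/sw8.png',np.hstack([cv2.resize(s['img'][60:240,150:390],None,fx=1.6,fy=1.6),cv2.resize(w['img'][100:310,140:420],(384,288))])[:,:,::-1])
E
```

```text
[0.45657753 0.00243601 0.23323352] [-0.78955189 -0.23191438 -0.80198513] 0.08531453731247443
[[280.29264651 216.52898006]]
```

View pics/sw8.png

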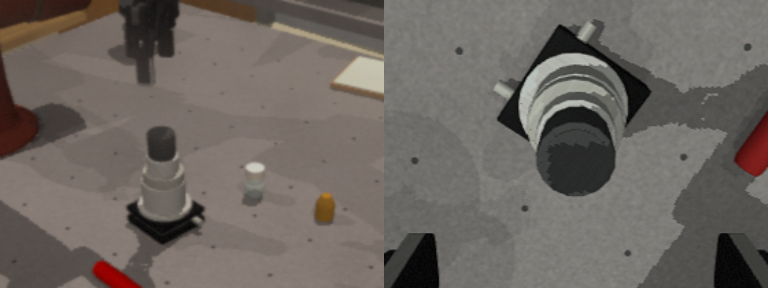

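The full stack stands upright and concentric. The cap centre is at wrist pixel (280,216), expected (280,216.5), and the bystanders have not moved. Handing in.

step_arm(targets=[{"travel": [0, 0, 0], "angular": [0, 0, 0], "gripper": 1}, {"travel": [0, 0, 0], "angular": [0, 0, 0], "gripper": 1}, {"travel": [0, 0, 0], "angular": [0, 0, 0], "gripper": 1}, {"travel": [0, 0, 0], "angular": [0, 0, 0], "gripper": 1}, {"travel": [0, 0, 0], "angular": [0, 0, 0], "gripper": 1}])

```text
t: 39.45
tool_pos: [0.4559, 0.0025, 0.2317]
tool_rot: [-3.062, -0.702, 0.001]
contact_force: [-0.6, 0.6, 0.3]
opening: 0.0854
grip_force: 0.0
```

```bash
python3 -c "
from station import ctrl
print(ctrl.finish_job())"
```

```text
the job is handed in; nothing more can be done
None
```

The sample cell is stacked on the platen in order (chamber, post, wide ring, thick ring, cap) and handed in at about 39 s; the last pictures show it upright and centred with the bystanders in place, but the hand-in call returned no verdict.

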